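# Clear the packing bench in the stock room

### The arm

A 7-joint arm with a two-finger parallel gripper is mounted at the origin on the work surface. World frame = base frame: x ahead of the robot, y to its left, z up, the work surface at z = 0. Lengths are in mm, angles in rad, forces in N, time in s.
With the tool pointing down it reaches from about 425 to 925 mm from the base axis. Payload 6.8 kg.
Tool frame: the origin (TCP) lies midway between the tips of the shut fingers; the grasp point (between the pads) lies robot.tcp_to_grasp behind it (robot.tcp_to_grasp is the distance from the TCP to the grasp point, in mm); z points along the fingers, x is the direction in which the jaws open and shut, and the axes are right-handed (so a half turn about z gives the same grasp; the last joint's range is limited). The gripper opens to 88 mm and grips with 3 to 60 N. Pads are 20 mm wide; open, the fingers measure 115 mm over their backs; the gripper's body (75 mm by 178 mm) begins 61 mm behind the grasp point.
Start: joints at [-1.426, 0.477, 0.022, 1.555, -0.011, 1.109, -0.083], TCP at [168.823, 653.564, 222.664] pointing down, gripper open.
Joint ranges: [-2.96, 2.96], [-0.34, 2.1], [-1.41, 1.46], [0.24, 2.44], [-1.37, 4.51], [0.17, 1.92], [-2.96, 2.96]. Speed limits (rad/s): [2.39, 2.39, 3.14, 3.14, 3.14, 3.14, 3.14].

### API

Orientations are given as [roll, pitch, yaw] about the fixed x, y, z axes, in that order (R = Rz(yaw) Ry(pitch) Rx(roll)).
In Python, from cell import sensors, cams, order, models, robot gives the robot as it stands.
- The arm moves only by the shell command python3 -m jog 'ROWS' [FORCE]. ROWS is JSON, a list of rows, each a list of 7 numbers: the closure, from -1 (fully open) to 1 (shut), then the shift along the world's x, y, z in mm, then the turn, a rotation vector about the world's x, y, z in rad. In form: [[jaw, x, y, z, ax, ay, az], ...]. A call has 1 to 10 rows; each row shifts and turns the commanded pose from where the row before left it; what a row does not reach is not made up. A row lasts 1/8 s, in which the tool goes at most 62.5 mm and 10.7 degrees, less where a joint would pass 70% of its speed; a pose out of reach is approached as far as the arm can. A call with a gripper value outside its range is refused whole. The fingers move at their own pace and stop on an object; FORCE is the grip in N (left out, the last holds). Time passes only in rows, so rows that do not move let the fingers close. It gives the time, the measured TCP pose, the force and the opening at its end, in the units of the state.
- sensors.sense(): the state, without advancing time (a new reading comes with each control period).
- cams.grab_frame(name): name is "scene" or "top"; returns the picture (480x640x3 uint8, red, green, blue); there is no depth.
- cams.camera_model(name): a dict with "K" (3x3 intrinsics, pixels), "k1" (the pictures are not rectified: a ray, as slopes to the right and down, at radius r is drawn at 1 + k1 r^2 times it, then the intrinsics apply), "rvec" (rotation vector, rad) and "tvec" (3), from world to camera coordinates, as OpenCV has them. Camera axes: x right, y down, z forward; pixel columns grow to the right and rows downward; lengths in mm; the calibration is good to about 2 mm. A picture is of the moment at which its call begins. camera_model takes no time and is no camera call.
- order.hand_in(): hands the job in, once; it reports no verdict.
Trained networks look in the newest picture that a camera, given by its name, has taken for a name from the list of things; names that differ only in an ending like _2 or _b are one class to them, and where a whole thing is asked for, a point or a joint stands for the part that bears it (a point fixed in the world has none). Each returns a list of dicts, best first, with "confidence" (0 to 1); they miss things now and then, are a little off and sometimes report something else, mostly with a low value. They report only what shows in the picture. A call takes as long as a camera call.
- models.search_frame(target, camera): "centre" ([row, column] in pixels, amid what is visible of it).
The state is a dict: "clock": time; "joint_positions": joint angles; "joint_vel": joint speeds; "joint_torque": joint torques, N m; "ee_pos": TCP position; "orientation": TCP orientation; "wrist_force": force on the tool from outside, world axes, zero at the start; "wrist_torque": the same for the moment, N m; "grip_width": finger opening in mm.
Only numpy, scipy, OpenCV 4.12 (cv2) and the standard library are available. Lean on these libraries where they do the work, as an engineer would, in place of code of your own. Each camera call takes 0.05 s, during which the arm holds its last target.

### The job

Clear the packing bench: drop the part-used roll of packing tape into the plastic picking bin that already holds a roll, drop the spent cardboard core (the standing tube) into the waste carton, and snap the fat marker upright, fully home, into the one empty spring clip of the tool rail. Leave the other things on the bench where they are.

Things in the scene. Friction and masses are not known exactly. Their poses are not given: they have to be found in the camera images.
- roll_mid (a point): centre (half-way up, in the open bore) of a loose roll of brown packing tape lying flat: a ring of outer diameter 110 mm, bore 76 mm (wall 17 mm), 48 mm high, 140 to 260 g; z is its axis. It can be pinched across its wall, one finger in the bore, on the side towards the robot or the side away from it (other sides may be crowded).
- core_mid (a point): centre (half-way up, on the axis) of a loose spent core: a plain brown cardboard tube standing on end, outer diameter 50 mm, wall 6 mm, 130 mm high, about 60 g. z is the tube's axis.
- marker_mid (a point): centre (half-way up, on the axis) of a loose jumbo marker standing on its black cap: a plain cylinder 26 mm in diameter and 150 mm high, aluminium barrel, about 60 g. z is its axis, pointing up, away from the cap.
- clip_seat (a point): seat of the one empty clip on the tool rail: where the axis of a seated marker crosses the clip's mid-height, 84 mm above the bench. x points into the rail (level, away from the robot: the way the marker is pushed), y along the rail, z up. The marker goes in sideways and upright, its foot 0 to 30 mm above the bench.
- clip_empty: the empty spring clip, origin on the bench under the rail's front face (20 mm behind the seat), axes as clip_seat. Two sprung steel jaws, 75 to 93 mm above the bench; the flared mouth starts 48 mm before the seat (-x), 39 mm wide, and narrows to an 18 mm throat 10 mm before it; a 26 mm marker pushed in with 5 to 15 N spreads the jaws, then they close behind it and a back stop ends the travel.
- rail: tool rail screwed to the bench, origin on the bench under the middle of its front face, axes as clip_seat: a steel bar 260 mm long (y), its two feet reaching 50 mm back, top 95 mm above the bench. Four clips face the robot at y = -90, -30, 30, 90 mm; three hold a utility knife, a brush and a screwdriver (fixed, none over 150 mm high), one is empty.
- tape_bin: grey plastic picking bin, fixed; origin at the centre of its underside. 230 mm (x) by 160 mm (y), walls 4 mm, 130 mm high; the front (-x, towards the robot) is cut down to 75 mm. A roll of tape, 110 mm across, 48 mm thick, stands on edge at the back wall (x = 61 to 109 mm); the free floor is at x = -111 to 61 mm, its middle at x = -25, y = 0. It and the carton stand one left, one right.
- carton: open-topped cardboard waste carton, fixed; origin at the centre of its underside. 220 mm (x) by 170 mm (y), 140 mm high, walls 5 mm, its four flaps folded down outside (up to 15 mm beyond the walls); cardboard scraps up to 28 mm high lie on its floor.
- phone: phone lying on the bench near the robot, 72 x 150 x 8 mm, loose; leave it where it is
- stapler: stapler near the robot, 135 x 36 x 60 mm high, loose; leave it where it is
- measure: tape measure standing near the robot on the left, 72 x 38 x 62 mm high, loose; leave it where it is
- mug: white mug at the back right, 80 mm in diameter, 92 mm high, loose; leave it where it is
- twine: small spool of jute twine standing left of the rail, 51 mm in diameter, 70 mm high, loose; leave it where it is
- stamp: rubber stamp with a wooden knob standing right of the rail, 36 x 56 mm, 72 mm high, loose; leave it where it is

How it is judged (in metres and radians):
At the end, for the whole second after the job is handed in: Roll centre inside the picking bin, under 100 mm above the bench; core centre inside the waste carton, under 110 mm; marker in the empty clip, its centre within 6 mm of the seat's axis and under 115 mm above the bench, upright (cap down) within 10 degrees; all at rest (x of roll_mid in the frame of tape_bin between -0.105 and 0.105 m and y of roll_mid in the frame of tape_bin between -0.07 and 0.07 m and z of roll_mid in the frame of tape_bin below 0.1 m and x of core_mid in the frame of carton between -0.1 and 0.1 m and y of core_mid in the frame of carton between -0.075 and 0.075 m and z of core_mid in the frame of carton below 0.11 m and horizontal distance between marker_mid and clip_seat below 0.006 m and angle between marker_mid's own z axis and vertical below 0.17 rad and height (world z) of marker_mid below 0.115 m and linear speed of each of roll, core, marker below 0.02 m/s); the robot touches nothing.
It fails at once if another thing on the bench was moved by more than 30 mm (distance of any of phone, stapler, mug, twine, stamp, measure from where it was at the start of the episode above 0.03 m).
It also fails if it takes over 72 s, if anything falls off the work surface, if the arm or the gripper's body presses on something with over 40 N, if the wrist force passes 120 N, or if a joint passes its speed limit or range.

## Working session

There is one attempt and no reset: what is moved stays moved. The work goes in short steps, Python scripts to look and compute and a shell command to move; the robot and the scene stay as the last step left them, time stands still between calls to the robot, and variables do not carry over. Pictures are saved under pics/ and viewed, and the job is handed in when it is done.

```bash
ls; mkdir -p pics; python3 - <<'E'
from cell import sensors, cams, order, models, robot
import cv2
print(sensors.sense()); print(robot.tcp_to_grasp)
for n in("scene","top"):
    im=cams.grab_frame(n); cv2.imwrite(f"pics/{n}0.png",im[:,:,::-1]); print(n,cams.camera_model(n))
    for t in ["roll_mid","core_mid","marker_mid","clip_seat","clip_empty","rail","tape_bin","carton","phone","stapler","measure","mug","twine","stamp"]:
        try: print(t,[(r["centre"],r["confidence"]) for r in models.search_frame(t,n)][:3])
        except Exception as e: print(t,e)
E
```

```text
pics
{'clock': 0.0, 'joint_positions': array([-1.42606371,  0.4777781 ,  0.0223776 ,  1.55642065, -0.01147814,
        1.10929641, -0.08312936]), 'joint_vel': array([-8.11672307e-04,  1.15488255e-03,  1.84900323e-04,  6.53234508e-05,
       -8.16891807e-04, -2.05939283e-03,  2.72972555e-04]), 'joint_torque': array([-2.01156740e-04, -5.82865334e+01,  1.53474446e+00, -2.72592598e+01,
       -5.42585144e-02,  1.73237943e-02,  1.82400172e-04]), 'ee_pos': array([168.74572784, 652.96011634, 221.71022583]), 'orientation': array([3.14142497e+00, 1.76600966e-03, 1.31793223e+00]), 'wrist_force': array([-0.27483839, -0.17148243, -0.14492919]), 'wrist_torque': array([-0.00742696, -0.00249661, -0.03353274]), 'grip_width': 87.81989090370074}
18.700000000000003
scene {'K': array([[454.86009693,   0.        , 313.84326066],
       [  0.        , 454.86009693, 238.15752735],
       [  0.        ,   0.        ,   1.        ]]), 'k1': -0.015599748313170769, 'rvec': array([ 0.95773981,  2.62426936, -0.88470218]), 'tvec': array([ 433.63467112, -226.1579279 , 1072.94120476])}
roll_mid [([270.3, 405.6], 0.
[... 693 characters left out ...]
[  0.        ,   0.        ,   1.        ]]), 'k1': -0.037839374514069664, 'rvec': array([ 2.16954376, -2.14511886,  0.12543876]), 'tvec': array([   7.64831876,  531.85109796, 1028.6992789 ])}
roll_mid [([261.5, 255.1], 0.83)]
core_mid [([244.7, 375.8], 0.63)]
marker_mid [([247.5, 329.2], 0.64)]
clip_seat []
clip_empty [([180.8, 331.2], 0.59)]
rail [([170.6, 319.8], 0.83)]
tape_bin [([247.7, 494.4], 0.65)]
carton [([248.3, 161.1], 0.77)]
phone [([318.8, 326.4], 0.85)]
stapler [([333.9, 401.5], 0.84)]
measure [([330.3, 245.0], 0.74), ([243.7, 325.9], 0.23)]
mug [([172.3, 319.4], 0.69), ([151.1, 425.1], 0.67)]
twine [([211.3, 239.2], 0.93), ([247.2, 329.5], 0.64)]
stamp [([206.8, 408.2], 0.8)]
```

View pics/scene0.png

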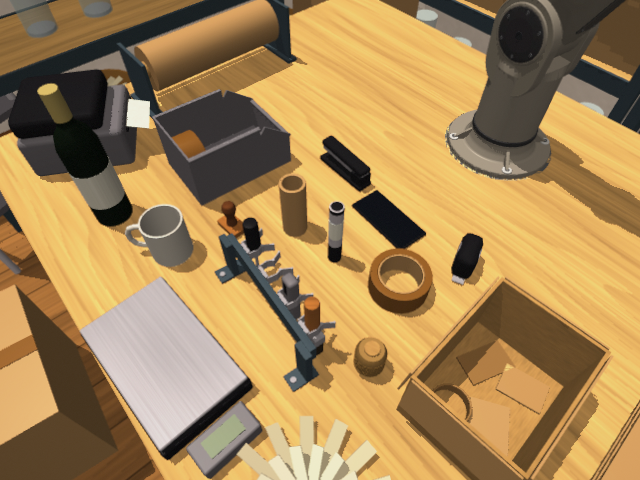

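View pics/top0.png

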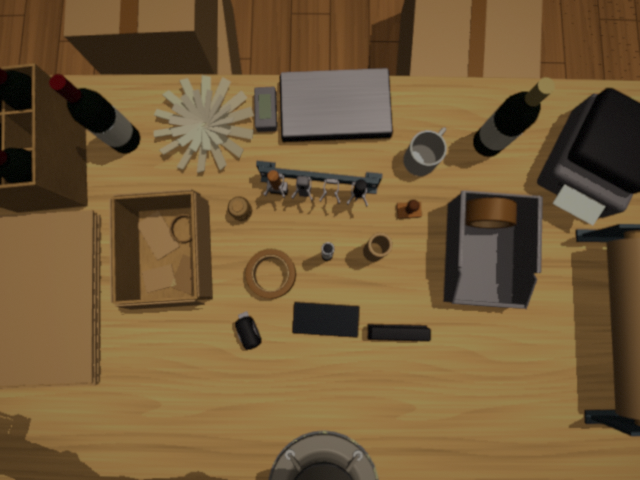

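The scene view shows the roll (400,278), core (293,205), marker (336,232), and the rail with its empty clip near (270,262). The grey bin is at the back right and the carton at the front left. The top view shows the same layout: roll (270,273), marker (328,251), core (377,246), clip about (331,190), bin (494,248), carton (161,248).

The next step is to turn these pixels into positions.

```bash
cat > h.py <<'E'
import numpy as np, cv2
from cell import sensors, cams, order, models, robot
M={n:cams.camera_model(n) for n in("scene","top")}
def proj(p,n):
    m=M[n];R=cv2.Rodrigues(m["rvec"])[0];p=np.atleast_2d(np.array(p,float))
    c=p@R.T+m["tvec"];s=c[:,:2]/c[:,2:];s=s*(1+m["k1"]*(s**2).sum(1,keepdims=True))
    return s@m["K"][:2,:2].T+m["K"][:2,2]   # col,row
def ray(uv,n):
    m=M[n];R=cv2.Rodrigues(m["rvec"])[0]
    s=cv2.undistortPoints(np.array([[uv]],float),m["K"],np.array([m["k1"],0,0,0.]))[0,0]
    return -R.T@m["tvec"],R.T@np.array([s[0],s[1],1])
def atz(uv,n,z):
    o,d=ray(uv,n);return o+d*(z-o[2])/d[2]
def tri(a,b):
    o1,d1=ray(a,"scene");o2,d2=ray(b,"top")
    A=np.stack([d1,-d2],1);t=np.linalg.lstsq(A,o2-o1,rcond=None)[0]
    p,q=o1+d1*t[0],o2+d2*t[1];return (p+q)/2,np.linalg.norm(p-q)
E
python3 - <<'E'
from h import *
np.set_printoptions(precision=1,suppress=True)
print(ray([320,240],"top"),ray([320,240],"scene"))
print("tcp",proj([169,653,222],"top"),proj([169,653,222],"scene"),"base",proj([0,0,0],"top"))
for n,uv,z in[("roll",(270,273),48),("roll_s",(401,277),48),("core",(377,242),130),("marker",(328,247),150),("phone",(326,319),8)]:
    print(n,atz(uv,"scene" if n.endswith("_s") else "top",z))
for n,box in(("top",(220,150,420,300)),("scene",(200,160,450,360))):
    im=cv2.imread(f"pics/{n}0.png");x0,y0,x1,y1=box
    cv2.imwrite(f"pics/{n}0c.png",cv2.resize(im[y0:y1,x0:x1],None,fx=800/(x1-x0) if n=="top" else 3,fy=800/(x1-x0) if n=="top" else 3,interpolation=cv2.INTER_CUBIC))
E
```

```text
(array([ 404.4,    8.5, 1085.1]), array([ 0.1,  0. , -1. ])) (array([859.9, 359.3, 722.4]), array([-0.4, -0.5, -0.8]))
tcp [[-36.6 427.3]] [[918.4 342.3]] base [[322.8 486.9]]
roll [466.3 121.1  48. ]
roll_s [474.6 128.5  48. ]
core [ 527.  -104.2  130. ]
marker [513.3  -4.3 150. ]
phone [366.5  -3.2   8. ]
```

View pics/top0c.png

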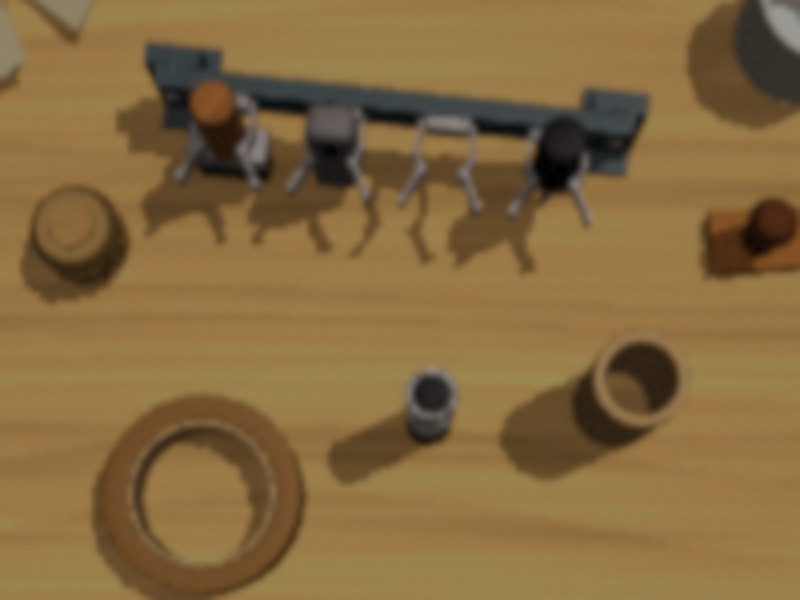

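View pics/scene0c.png

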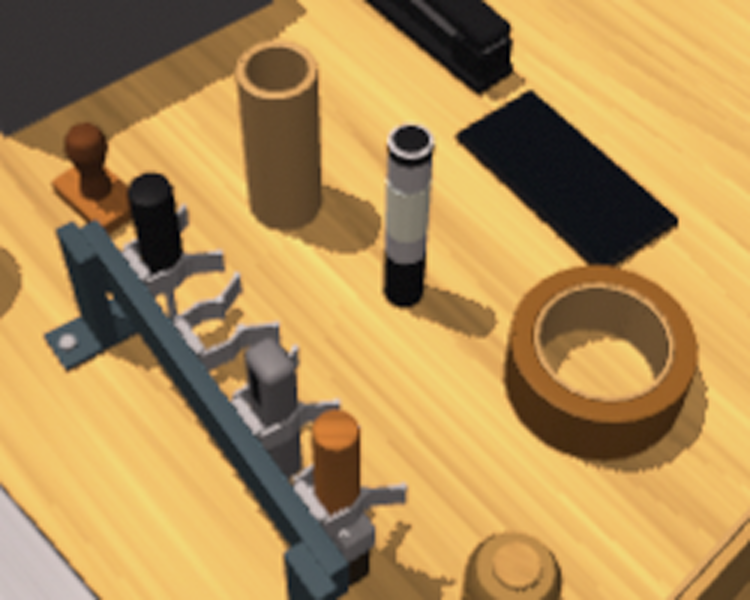

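```bash
python3 - <<'E'
from h import *
from scipy.optimize import least_squares
np.set_printoptions(precision=1,suppress=True)
T=lambda c:(220+c[0]/4,150+c[1]/4)
S=lambda c:(200+c[0]/3,160+c[1]/3)
for n,t,s,z in[("roll",(204,494),(603,344),48),("core",(637,380),(277,68),130),("marker",(432,390),(410,140),150)]:
    print(n,atz(T(t),"top",z),atz(S(s),"scene",z),tri(S(s),T(t)))
print("clip seat net",atz((272.9,266.3),"scene",84), atz((331.2,180.8),"top",84))
ty=[109.5,70.5,49.5,10.5,-10.5,-49.5,-70.5,-109.5]
tt=[(178,178),(258,186),(290,190),(368,198),(403,204),(476,210),(512,213),(588,222)]
ss={-109.5:(187,210),-70.5:(222,262),-49.5:(238,278),-10.5:(277,328),49.5:(338,405),109.5:(405,493)}
def w(q,y,z=84):
    c,s=np.cos(q[2]),np.sin(q[2]);x=-68
    return [q[0]+c*x-s*y,q[1]+s*x+c*y,z]
def res(q,use):
    r=[]
    if "t" in use:
        for y,p in zip(ty,tt): r+=list(proj(w(q,y),"top")[0]-T(p))
    if "s" in use:
        for y,p in ss.items(): r+=list(proj(w(q,y),"scene")[0]-S(p))
    return r
for u in("t","s","ts"):
    f=least_squares(lambda q:res(q,u),[680,0,0],loss="soft_l1",x_scale=[10,10,.1]);q=f.x
    c,s=np.cos(q[2]),np.sin(q[2]);seat=[q[0]+c*-20+s*30,q[1]+s*-20-c*30]
    print(u,q,q[2],f.cost,"seat",seat); print(np.array(res(q,u)).reshape(-1,2))
for n,box,k in(("top",(90,170,230,320),4),("top",(430,180,560,320),4)):
    im=cv2.imread(f"pics/{n}0.png");x0,y0,x1,y1=box
    cv2.imwrite(f"pics/top0_{x0}.png",cv2.resize(im[y0:y1,x0:x1],None,fx=k,fy=k,interpolation=cv2.INTER_CUBIC))
E
```

```text
roll [465.3 118.8  48. ] [471.1 125.2  48. ] (array([465.4, 120.7,  37.2]), np.float64(1.783768445548467))
core [ 520.9 -108.7  130. ] [ 524.5 -108.1  130. ] (array([ 522. , -109.9,  126.6]), np.float64(1.9853304522973287))
marker [512.3  -4.3 150. ] [513.8  -1.1 150. ] (array([512.2,  -3.8, 146.7]), np.float64(1.4226001016490235))
clip seat net [644.  -12.9  84. ] [665.6 -10.8  84. ]
t [690.4  15.   -0.1] -0.09850303535984349 1.8434269679015802 seat [np.float64(667.5549258020055), np.float64(-12.921404903141102)]
[[ 1.2  0.1]
 [-0.9  0. ]
 [ 0.7  0.1]
 [-0.8 -0. ]
 [ 0.1 -0.5]
 [-0.2 -0. ]
 [ 0.5  0.3]
 [-0.5 -0. ]]
s [691.6  17.1  -0.1] -0.09783910772786732 2.9551344298800695 seat [np.float64(668.722699650856), np.float64(-10.791762513838215)]
[[ 0.1  1.1]
 [-0.2 -1.7]
 [ 0.8  1.1]
 [ 0.1  0.1]
 [-0.1  0.2]
 [-0.5 -1.2]]
ts [690.8  15.9  -0.1] -0.09785642964107792 6.1463312916089885 seat [np.float64(667.9275589787554), np.float64(-11.978114500120064)]
[[ 0.8 -0. ]
 [-1.3 -0.1]
 [ 0.3 -0.1]
 [-1.3 -0.2]
 [-0.3 -0.6]
 [-0.6 -0.2]
 [ 0.1  0.1]
 [-0.9 -0.2]
 [ 0.   0.5]
 [-0.3 -2.3]
 [ 0.8  0.4]
 [ 0.  -0.6]
 [-0.2 -0.5]
 [-0.6 -2. ]]
```

View pics/top0_90.png

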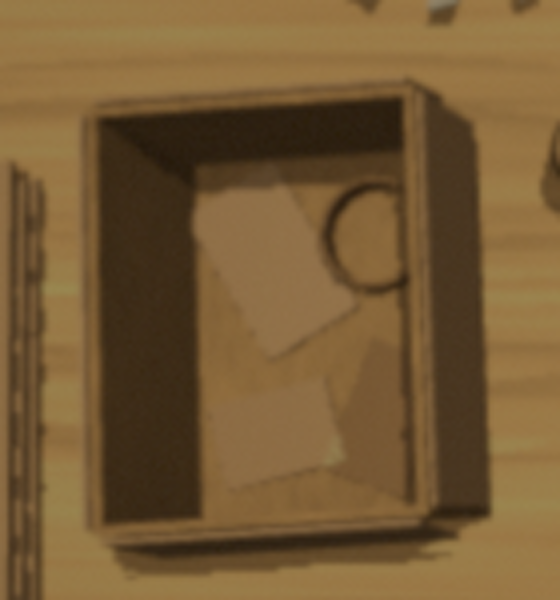

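View pics/top0_430.png

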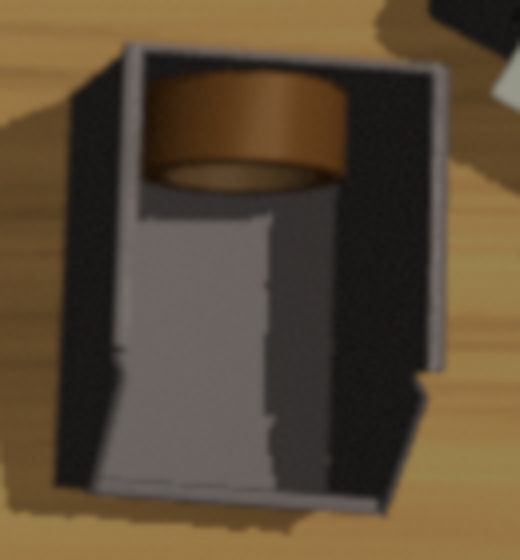

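```bash
python3 - <<'E'
from h import *
np.set_printoptions(precision=0,suppress=True)
for n,c in(("carton",[(112.5,196.8,140),(193.8,191.3,140),(197.5,301.3,140),(113,301.3,140)]),("bin",[(462,191,130),(541.8,197,130),(453.8,302.5,75),(526.3,306.3,75)])):
    P=np.array([atz(p[:2],"top",p[2]) for p in c]);print(n,P[:,:2].tolist(),P.mean(0))
E
python3 -m jog '[[-1,21,-41,0,0,0,-0.088],[-1,21,-41,0,0,0,-0.088],[-1,21,-41,0,0,0,-0.088],[-1,21,-41,0,0,0,-0.088],[-1,21,-41,0,0,0,-0.088],[-1,21,-41,0,0,0,-0.088],[-1,21,-41,0,0,0,-0.088],[-1,21,-41,0,0,0,-0.088],[-1,21,-41,0,0,0,-0.088],[-1,21,-41,0,0,0,-0.088]]' 40
```

```text
carton [[613.4529111720241, 439.60771926909473], [626.2890491754092, 271.5406396645398], [402.71159875818813, 254.4028040389312], [400.20639581265795, 424.8876872213241]] [511. 348. 140.]
bin [[635.2982752435186, -280.60712328576966], [624.9346436743098, -447.0981875073091], [406.2775370872885, -273.75351473035386], [399.49768904170446, -429.1514888684946]] [ 517. -358.  102.]
clock: 2.75
ee_pos: [379.5, 242.3, 223.0]
orientation: [-3.141, -0.001, 0.435]
wrist_force: [0.8, -0.2, 0.5]
grip_width: 87.8
```

```bash

python3 -m jog '[[-1,19,-35,0,0,0,-0.076],[-1,19,-35,0,0,0,-0.076],[-1,19,-35,0,0,0,-0.076],[-1,19,-35,0,0,0,-0.076],[-1,19,-35,0,0,0,-0.076],[-1,19,-35,0,0,0,-0.076],[-1,19,-35,0,0,0,-0.076],[-1,0,0,0,0,0,0]]'; python3 - <<'E'
from h import *
for n in("top","scene"): cv2.imwrite(f"pics/{n}1.png",cams.grab_frame(n)[:,:,::-1])
E
```

```text
clock: 3.75
ee_pos: [512.8, -4.5, 223.0]
orientation: [3.14, -0.001, -0.1]
wrist_force: [0.2, -0.4, 0.2]
grip_width: 87.9
```

View pics/scene1.png

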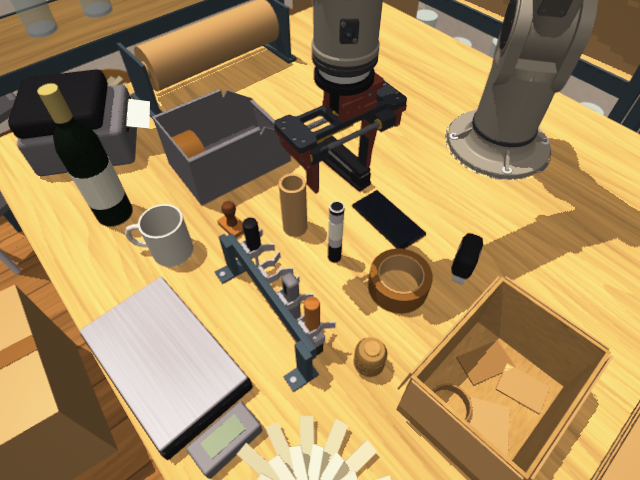

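The open gripper is above the marker. Its fingertips are at about (313,190) and (362,183), with the marker top at (336,207).

```bash
python3 -c "
from h import *
print(proj([[512.8,-4.5,223],[512.8,-4.5,150],[512.8,-2.5,150],[556,-8,223],[469,0,223]],'scene'))"
python3 -m jog '[[-1,0,1.5,-35,0,0,0],[-1,0,0,-35,0,0,0],[-1,0,0,-35,0,0,0],[-1,0,0,-25,0,0,0],[-1,0,0,-4,0,0,0],[1,0,0,0,0,0,0],[1,0,0,0,0,0,0],[1,0,0,0,0,0,0],[1,0,0,0,0,0,0],[1,0,0,0,0,0,0]]' 55
```

```text
[[337.23135598 173.89970656]
 [335.7642577  205.20286608]
 [336.5617987  205.89236817]
 [314.29884734 185.84864801]
 [359.91273092 162.62439787]]
clock: 5.1
ee_pos: [511.9, 0.1, 88.9]
orientation: [-3.141, -0.0, -0.094]
wrist_force: [0.0, -1.0, 0.4]
grip_width: 41.2
```

```bash

python3 -m jog '[[1,0,0,0,0,0,0],[1,0,0,0,0,0,0],[1,0,0,0,0,0,0],[1,0,0,0,0,0,0]]' 55; python3 - <<'E'
from h import *
print(sensors.sense()["joint_positions"])
for n in("top","scene"): cv2.imwrite(f"pics/{n}2.png",cams.grab_frame(n)[:,:,::-1])
im=cv2.imread("pics/scene2.png");cv2.imwrite("pics/scene2c.png",cv2.resize(im[120:320,220:440],None,fx=3,fy=3,interpolation=cv2.INTER_CUBIC))
E
```

```text
clock: 5.6
ee_pos: [511.7, 0.1, 88.6]
orientation: [3.142, 0.0, -0.094]
wrist_force: [-0.4, 0.2, -0.5]
grip_width: 25.6
[-0.55257244  0.43725001  0.53854451  2.08628204 -0.34246354  0.70322324
  0.11504485]
```

View pics/scene2c.png

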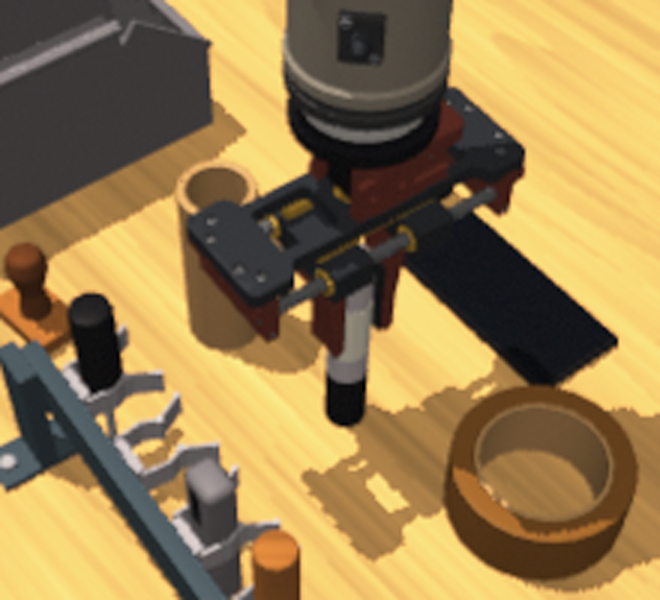

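```bash

python3 -m jog '[[1,0,0,6,0,0,0],[1,0,0,6,0,0,0],[1,20,-1,0,0,0,0],[1,30,-1,0,0,0,0],[1,20,-0.5,0,0,0,0],[1,11,0,0,0,0,0],[1,0,0,0,0,0,0],[1,0,0,0,0,0,0]]' 55; python3 - <<'E'
from h import *
for n,(x0,y0,x1,y1) in(("top",(240,150,400,270)),("scene",(210,180,370,300))):
    im=cams.grab_frame(n)[:,:,::-1];cv2.imwrite(f"pics/{n}3.png",im)
    cv2.imwrite(f"pics/{n}3c.png",cv2.resize(im[y0:y1,x0:x1],None,fx=5,fy=5,interpolation=cv2.INTER_CUBIC))
E
```

```text
clock: 6.7
ee_pos: [591.9, -2.5, 100.6]
orientation: [-3.142, 0.001, -0.094]
wrist_force: [-0.1, -0.4, -0.5]
grip_width: 25.5
```

View pics/scene3c.png

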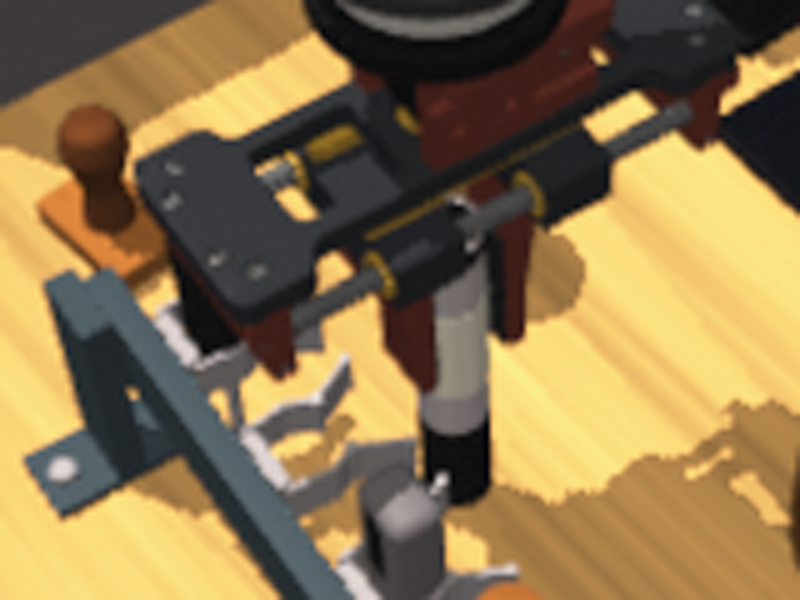

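View pics/top3c.png

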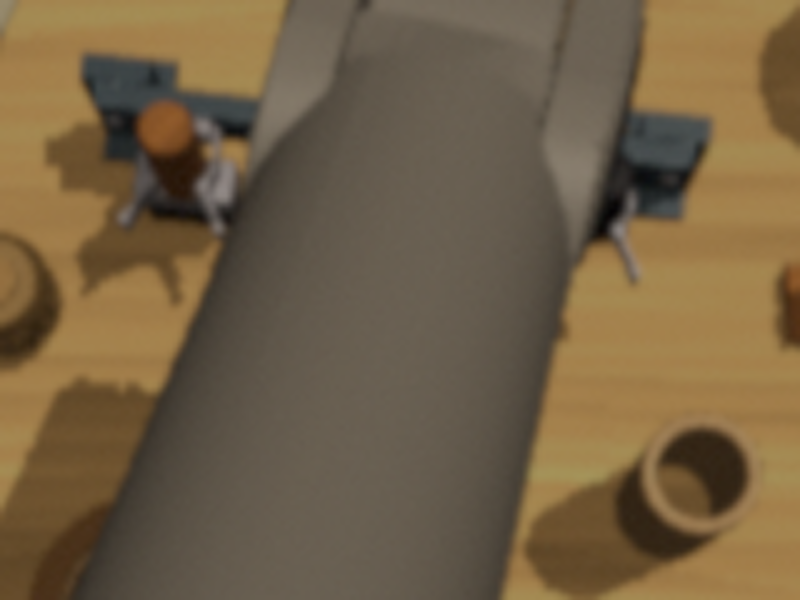

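```bash
python3 - <<'E'
from h import *
np.set_printoptions(precision=1,suppress=True)
for y in(-6,-4,-2,0,2):
    P=proj([[591.9,y,z] for z in(12,45,80,100)],"scene");print(y,((P-[210,180])*5).tolist())
im=cv2.imread("pics/scene3.png")
cv2.imwrite("pics/scene3d.png",cv2.resize(im[235:285,280:320],None,fx=12,fy=12,interpolation=cv2.INTER_CUBIC))
E
```

```text
-6 [[454.22102984217616, 475.32853984858747], [451.43574854730247, 425.632910769977], [448.2786253236887, 369.2784735522513], [446.37226855762265, 335.2376112501413]]
-4 [[457.63206910529533, 478.8332895751347], [454.954209099304, 429.1946268669008], [451.9185885757952, 372.90027004830745], [450.0854646805797, 338.8933692371968]]
-2 [[461.05069285994375, 482.34579575964517], [458.48075540342506, 432.7644972454584], [455.5672250095279, 376.53067264275876], [453.80769858101473, 342.5580061028945]]
0 [[464.4769249387477, 485.8660826456793], [462.0154137516468, 436.342548307442], [459.22456390550593, 380.16971029982983], [457.5390014508133, 346.23155241719303]]
2 [[467.91078926720814, 489.3941745705891], [465.55821054218256, 439.92880656070525], [462.8906346674418, 383.8174121050048], [461.27940461608034, 349.91403888117406]]
```

View pics/scene3d.png

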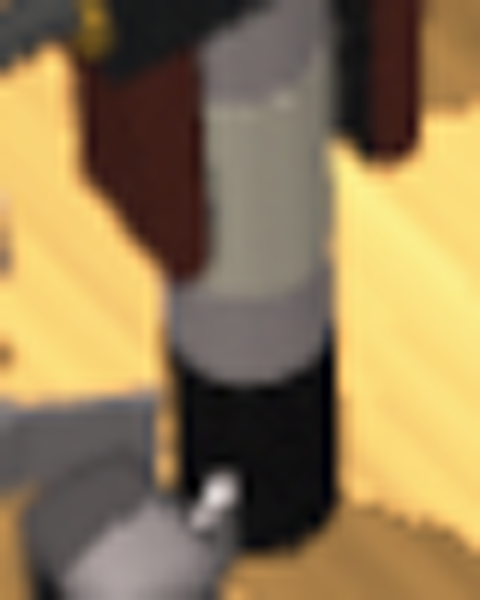

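```bash

python3 -m jog '[[1,10,-1,2,0,0,-0.004],[1,15,-1.5,0,0,0,0],[1,10,-1,0,0,0,0],[1,5,-0.5,0,0,0,0],[1,0,0,0,0,0,0]]' 60; sleep 0; python3 -m jog '[[1,8,-0.8,0,0,0,0],[1,5,-0.5,0,0,0,0],[1,0,0,0,0,0,0]]'
```

```text
clock: 7.42
ee_pos: [631.0, -5.5, 101.3]
orientation: [-3.141, 0.006, -0.098]
wrist_force: [-4.5, 0.9, -2.0]
grip_width: 25.4
clock: 7.8
ee_pos: [646.8, -7.5, 102.4]
orientation: [-3.141, -0.001, -0.098]
wrist_force: [0.9, 0.6, -3.2]
grip_width: 25.2
```

```bash

python3 -m jog '[[1,4,-0.4,0,0,0,0],[1,3,-0.3,0,0,0,0],[1,0,0,0,0,0,0]]'; python3 -m jog '[[1,4,-0.4,0,0,0,0],[1,3,-0.3,0,0,0,0],[1,0,0,0,0,0,0]]';  python3 -m jog '[[1,3,-0.3,0,0,0,0],[1,2,-0.2,0,0,0,0],[1,0,0,0,0,0,0]]'
```

```text
clock: 8.18
ee_pos: [650.3, -7.7, 102.5]
orientation: [-3.14, 0.006, -0.098]
wrist_force: [-9.9, 2.6, 6.3]
grip_width: 25.6
clock: 8.55
ee_pos: [650.8, -7.8, 101.0]
orientation: [-3.14, 0.02, -0.098]
wrist_force: [-25.4, 4.9, 14.9]
grip_width: 25.6
clock: 8.93
ee_pos: [651.1, -8.0, 100.3]
orientation: [-3.139, 0.03, -0.098]
wrist_force: [-37.2, 6.4, 23.1]
grip_width: 25.3
```

```bash

python3 -m jog '[[1,-8,0.8,0,0,0,0],[1,-4,0.4,0,0,0,0]]';python3 - <<'E'
from h import *
for n,(x0,y0,x1,y1) in(("scene",(210,170,350,290)),):
    im=cams.grab_frame(n)[:,:,::-1];cv2.imwrite(f"pics/{n}4.png",im)
    cv2.imwrite(f"pics/{n}4c.png",cv2.resize(im[y0:y1,x0:x1],None,fx=5,fy=5,interpolation=cv2.INTER_CUBIC))
E
```

```text
clock: 9.18
ee_pos: [650.1, -7.6, 101.3]
orientation: [-3.141, 0.005, -0.098]
wrist_force: [-1.1, 2.1, -3.4]
grip_width: 25.1
```

View pics/scene4c.png

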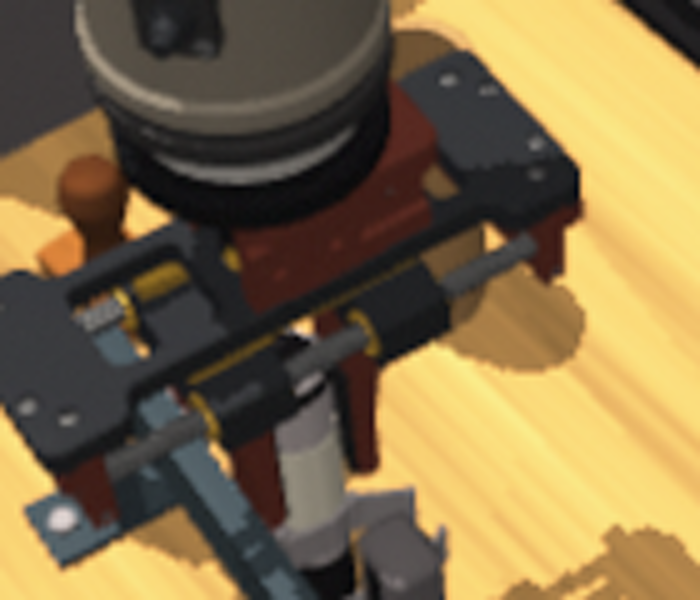

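```bash
python3 - <<'E'
from h import *
np.set_printoptions(precision=1,suppress=True)
pr=lambda p:((proj(p,"scene")-[210,170])*5)
for z in(100,140,160,180,200,220):print(z,pr([742,20.5,z]),pr([650-88.5+3.6,-7.6+8.7+37,z]))
# finger tip leading, left edge
for z in(95,101,110):print(z,"tip",pr([[663+1,-9+10,z],[677+1,-10+10,z],[664,-19,z]]))
q=[690.8,15.9,-.0979]
c,s=np.cos(q[2]),np.sin(q[2]);W=lambda x,y,z:[q[0]+c*x-s*y,q[1]+s*x+c*y,z]
print("rail front top",pr([W(0,-30,95),W(0,-10,95),W(0,0,95)]))
print("jaw tips",pr([W(-68,-10.5,93),W(-68,-49.5,93)]), "seat top marker",pr(W(-20,-30,162)))
E
```

```text
100 [[120.7 693.4]] [[591.8 424.8]]
140 [[100.6 628.2]] [[594.1 353. ]]
160 [[ 89.8 593.1]] [[595.3 314.7]]
180 [[ 78.5 556.3]] [[596.5 274.7]]
200 [[ 66.6 517.6]] [[597.9 232.7]]
220 [[ 54.1 476.9]] [[599.2 188.8]]
95 tip [[288.4 523. ]
 [251.8 544.5]
 [252.4 483.9]]
101 tip [[286.7 513. ]
 [249.9 534.6]
 [250.6 473.8]]
110 tip [[284.3 497.8]
 [247.1 519.5]
 [247.7 458.4]]
rail front top [[202.1 533.3]
 [232.8 576.8]
 [248.5 599. ]]
jaw tips [[410.4 478.9]
 [348.6 400.3]] seat top marker [[233.2 384.1]]
```

```bash
python3 - <<'E'
from h import *
q=[690.8,15.9,-.0979]
c,s=np.cos(q[2]),np.sin(q[2]);W=lambda x,y,z:[q[0]+c*x-s*y,q[1]+s*x+c*y,z]
for n,(x0,y0,x1,y1),k in(("top",(250,150,400,230),5),("scene",(200,200,350,320),5)):
    im=cv2.imread(f"pics/{n}0.png");im=cv2.resize(im[y0:y1,x0:x1],None,fx=k,fy=k,interpolation=cv2.INTER_CUBIC)
    def L(a,b,col):
        P=((proj([a,b],n)-[x0,y0]+.5)*k).astype(int);cv2.line(im,tuple(map(int,P[0])),tuple(map(int,P[1])),col,1)
    L(W(0,-130,95),W(0,130,95),(0,0,255))
    for z,cl in((75,(255,0,0)),(93,(0,255,0))):
        for y in(-90,-30,30,90):
            L(W(-68,y-19.5,z),W(-30,y-9,z),cl);L(W(-68,y+19.5,z),W(-30,y+9,z),cl)
    cv2.imwrite(f"pics/{n}0o.png",im)
E
```

```text
(no output)
```

View pics/top0o.png

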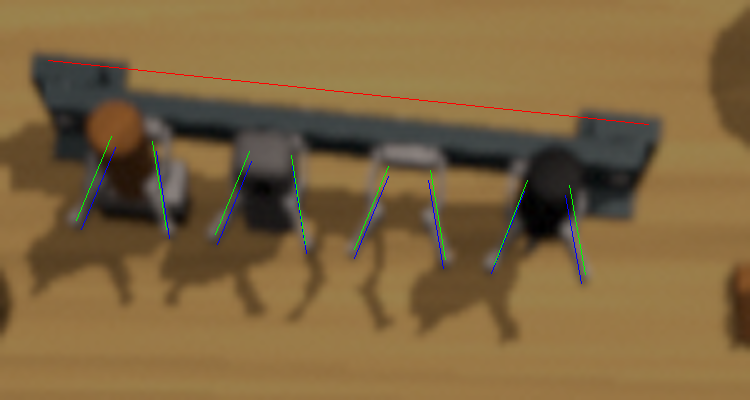

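View pics/scene0o.png

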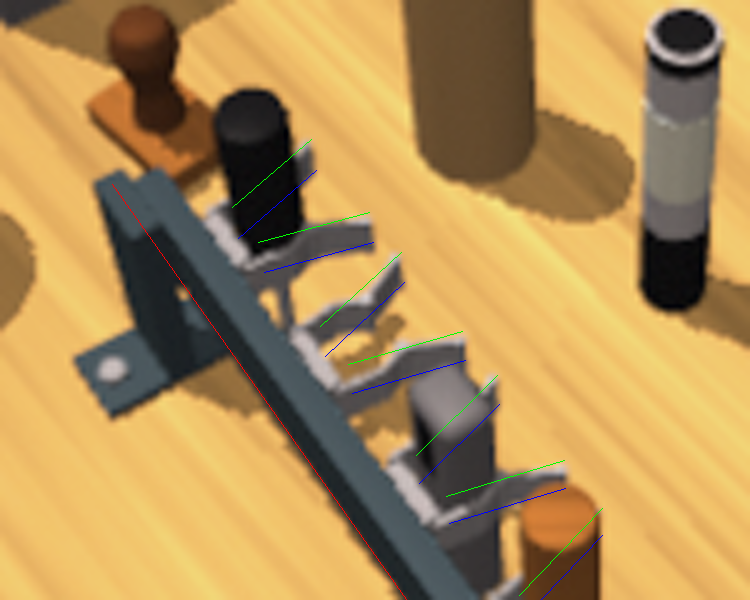

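```bash
python3 - <<'E'
from h import *
np.set_printoptions(precision=1,suppress=True)
U=lambda c:(200+c[0]/5-.5,200+c[1]/5-.5)
V=lambda c:(250+c[0]/5-.5,150+c[1]/5-.5)
a=-.0979;ex=np.array([np.cos(a),np.sin(a)])
for c in((163,172),(250,285),(330,390),(440,537)):
    p=atz(U(c),"scene",95);print("scene front",p,p[:2]@ex)
for c in((140,93),(400,122),(560,137)):
    p=atz(V(c),"top",95);print("top rear?",p,p[:2]@ex)
for c in((200,120),(460,150),):
    p=atz(V(c),"top",95);print("top front?",p,p[:2]@ex)
p=np.array(sensors.sense()["ee_pos"]);print("tcp along",p[:2]@ex, "across",p[:2]@[-ex[1],ex[0]])
q=np.array([667.9,-12]);print("seat across",q@[-ex[1],ex[0]])
E
```

```text
scene front [ 661.5 -106.8   95. ] 668.7578416807764
scene front [665.9 -47.7  95. ] 667.4258627580888
scene front [670.    3.2  95. ] 666.5102820626516
scene front [675.8  68.7  95. ] 665.8552710713726
top rear? [689.6 105.3  95. ] 675.9858210044084
top rear? [677.9  -6.8  95. ] 675.2991106133929
top rear? [672.  -75.5  95. ] 676.1995674446333
top front? [677.9  79.2  95. ] 666.889695801248
top front? [665.8 -32.6  95. ] 665.8206517978094
tcp along 647.8505848427956 across 56.00790133772887
seat across 53.34047062964083
```

Checked against the rail's front face, the seat is about 16 mm nearer than my first fit put it. That fit took the mouth as 48 mm before the seat, when it is 48 mm before the rail face. So the marker is already home at the back stop: the TCP is at 647.9 along the rail axis, against a seat at about 647. I'll release it and look.

```bash

python3 -m jog '[[0,0,0,0,0,0,0],[0,0,0,0,0,0,0],[0,0,0,0,0,0,0],[0,0,0,0,0,0,0],[0,0,0,20,0,0,0],[0,0,0,40,0,0,0],[0,0,0,40,0,0,0],[-0.5,-50,-30,10,0,0,0],[-0.5,-50,-50,0,0,0,0],[-1,-20,-30,0,0,0,0]]';python3 - <<'E'
from h import *
for n,(x0,y0,x1,y1) in(("scene",(200,180,350,300)),("top",(250,150,410,270))):
    im=cams.grab_frame(n)[:,:,::-1];cv2.imwrite(f"pics/{n}5.png",im)
    cv2.imwrite(f"pics/{n}5c.png",cv2.resize(im[y0:y1,x0:x1],None,fx=5,fy=5,interpolation=cv2.INTER_CUBIC))
E
```

```text
clock: 10.48
ee_pos: [536.6, -115.0, 214.4]
orientation: [-3.141, -0.002, -0.101]
wrist_force: [0.2, 0.7, 0.2]
grip_width: 70.4
```

View pics/scene5c.png

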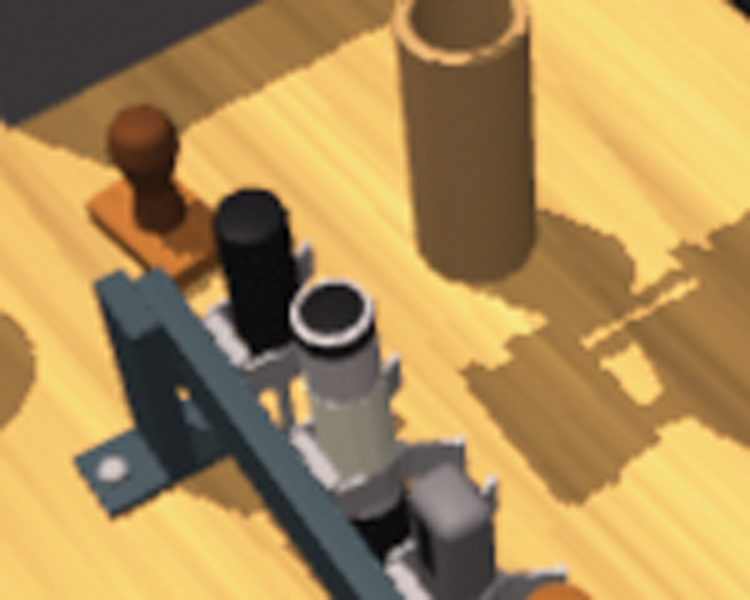

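View pics/top5.png

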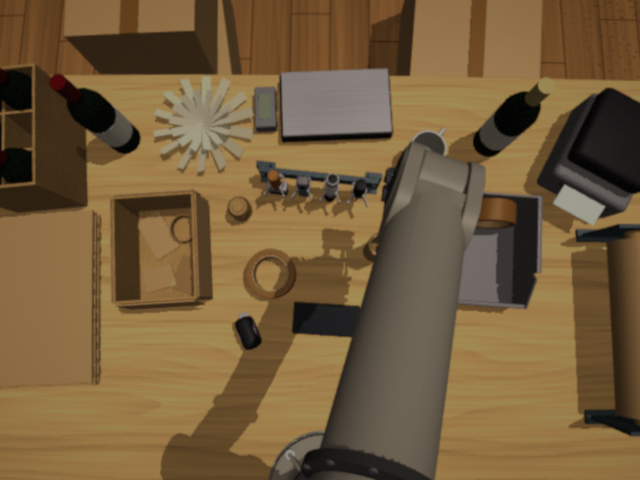

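```bash
python3 - <<'E'
from h import *
np.set_printoptions(precision=1,suppress=True)
im=cv2.imread("pics/top5.png");cv2.imwrite("pics/top5d.png",cv2.resize(im[160:220,290:370],None,fx=10,fy=10,interpolation=cv2.INTER_CUBIC))
for z in(155,160,163,166):print(z,atz((266.1,241.9),"scene",z))
print(cams and sensors.sense()["clock"])
E
```

```text
155 [648.8 -14.8 155. ]
160 [650.6 -11.5 160. ]
163 [651.8  -9.5 163. ]
166 [652.9  -7.6 166. ]
10.575
```

View pics/top5d.png

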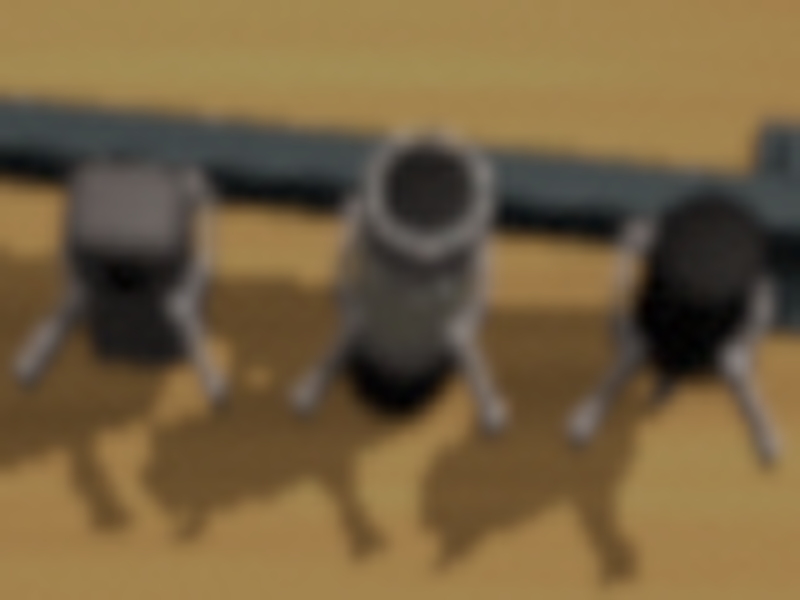

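```bash
python3 - <<'E'
from h import *
np.set_printoptions(precision=1,suppress=True)
print("top",atz((332.5,178.5),"top",163),"tri",tri((266.1,241.9),(332.5,178.5)))
print(((proj([[649,-9.5,14],[636,-9,14],[649,-9.5,163]],"top")-[290,160]+.5)*10))
print(sensors.sense()["ee_pos"])
E
```

```text
top [649.7 -11.8 163. ] tri (array([650.6, -11.8, 159.6]), np.float64(0.15894205522858162))
[[404.5 360. ]
 [401.8 415.1]
 [418.5 193.4]]
[ 536.3 -117.2  214.6]
```

Both views agree that the marker is home, with its top at about (650,-11,160) and less than 2° of tilt. Next is the core.

```bash

python3 -m jog '[[-1,-14,8,0,0,0,0],[-1,0,0,-20,0,0,0],[-1,0,0,-40,0,0,0],[-1,0,0,-40,0,0,0],[-1,0,0,-24,0,0,0],[-1,0,0,-5,0,0,0],[1,0,0,0,0,0,0],[1,0,0,0,0,0,0],[1,0,0,0,0,0,0],[1,0,0,0,0,0,0]]' 15; python3 -m jog '[[1,0,0,0,0,0,0],[1,0,0,0,0,0,0],[1,0,0,10,0,0,0],[1,0,0,30,0,0,0]]'
```

```text
clock: 11.82
ee_pos: [524.9, -104.6, 84.2]
orientation: [-3.141, -0.001, -0.098]
wrist_force: [-0.1, 0.0, 0.7]
grip_width: 51.2
clock: 12.32
ee_pos: [523.3, -104.5, 123.3]
orientation: [3.141, 0.003, -0.098]
wrist_force: [1.4, 0.3, -0.0]
grip_width: 49.0
```

```bash

python3 -m jog '[[1,0,0,40,0,0,0],[1,0,0,40,0,0,0],[1,0,0,40,0,0,0],[1,0,15,24,0,0,0],[1,0,35,0,0,0,0],[1,0,45,0,0,0,0],[1,0,45,0,0,0,0],[1,0,45,0,0,0,0],[1,-3,45,0,0,0,0],[1,-3,45,0,0,0,0]]';python3 -m jog '[[1,-3,45,0,0,0,0],[1,-3,45,0,0,0,0],[1,0,40,0,0,0,0],[1,0,30,0,0,0,0],[1,0,15,0,0,0,0],[1,0,0,0,0,0,0]]'
```

```text
clock: 13.58
ee_pos: [518.2, 171.5, 268.0]
orientation: [3.141, -0.0, -0.099]
wrist_force: [0.8, 1.0, -0.2]
grip_width: 49.2
clock: 14.32
ee_pos: [512.4, 345.6, 267.5]
orientation: [3.141, 0.0, -0.097]
wrist_force: [-0.0, -0.6, -1.1]
grip_width: 48.6
```

```bash
python3 - <<'E'
from h import *
for n in("scene",):
    im=cams.grab_frame(n)[:,:,::-1];cv2.imwrite(f"pics/{n}6.png",im)
E
```

```text
(no output)
```

View pics/scene6.png

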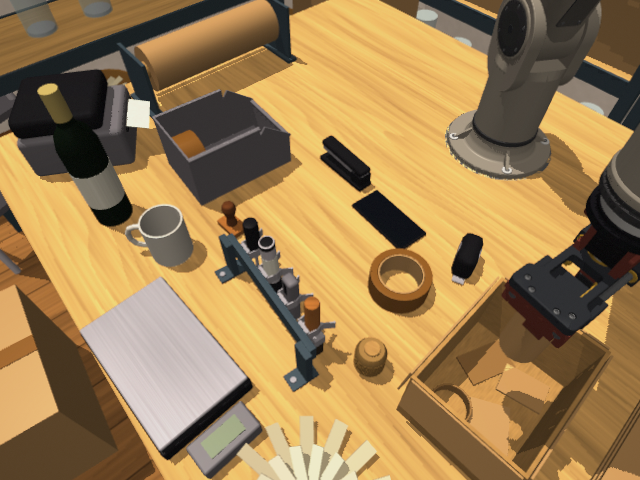

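The core (522,340) hangs over the carton, and the marker stands in the clip at (268,258). I'll lower the core and release it.

```bash

python3 -m jog '[[1,0,0,-30,0,0,0],[1,0,0,-40,0,0,0],[1,0,0,-40,0,0,0],[1,0,0,-24,0,0,0],[1,0,0,0,0,0,0],[-0.6,0,0,0,0,0,0],[-0.6,0,0,0,0,0,0],[-0.6,0,0,0,0,0,0],[-0.6,0,0,0,0,0,0]]';python3 -m jog '[[-0.6,0,0,20,0,0,0],[-0.6,0,0,40,0,0,0],[-0.6,0,0,40,0,0,0],[-1,-30,-50,10,0,0,0],[-1,-30,-60,0,0,0,0],[-1,-15,-60,0,0,0,0],[-1,-15,-50,0,0,0,0],[-1,0,-7,0,0,0,0]]'
python3 - <<'E'
from h import *
for n in("scene","top"):
    im=cams.grab_frame(n)[:,:,::-1];cv2.imwrite(f"pics/{n}7.png",im)
E
```

```text
clock: 15.5
ee_pos: [512.8, 345.6, 134.2]
orientation: [-3.141, -0.001, -0.098]
wrist_force: [-0.5, -0.7, -0.5]
grip_width: 70.2
clock: 16.5
ee_pos: [423.6, 119.2, 243.9]
orientation: [-3.14, 0.001, -0.103]
wrist_force: [0.7, 0.2, 0.4]
grip_width: 87.7
```

View pics/scene7.png

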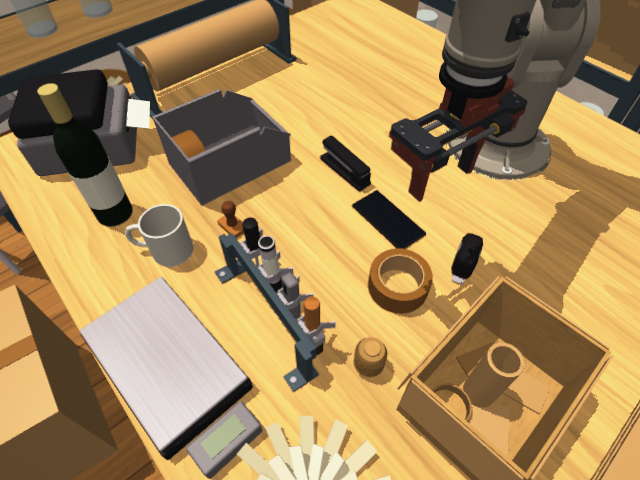

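View pics/top7.png

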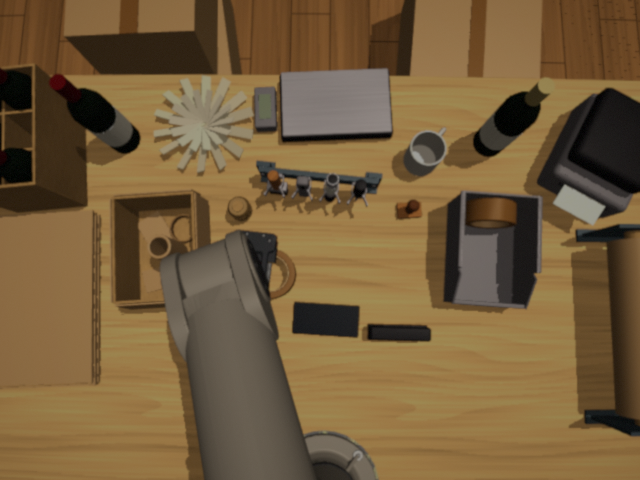

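The core stands in the carton at (497,372) in the scene view. Next is the roll, after checking clearance to the tape measure.

```bash
python3 - <<'E'
from h import *
np.set_printoptions(precision=1,suppress=True)
print("measure",atz((248,331),"top",40), atz((245,320),"top",62),atz((255,342),"top",62),atz((258,322),"top",62),atz((460,243),"scene",62))
print("roll proj ctr48", proj([467.5,121.5,48],"top"),proj([467.5,121.5,48],"scene"))
t=np.linspace(0,2*np.pi,80)
im=cv2.imread("pics/scene0.png")
for r,z in((55,48),(38,48),(55,0)):
    P=proj(np.stack([467.5+r*np.cos(t),121.5+r*np.sin(t),0*t+z],1),"scene")
    cv2.polylines(im,[np.round(P*16).astype(np.int32)],True,(0,255,0),1,cv2.LINE_AA,4)
a=cv2.resize(im[230:330,350:480],None,fx=3,fy=3)
im=cv2.imread("pics/top0.png")
for r,z in((55,48),(38,48),(55,0)):
    P=proj(np.stack([467.5+r*np.cos(t),121.5+r*np.sin(t),0*t+z],1),"top")
    cv2.polylines(im,[np.round(P*16).astype(np.int32)],True,(0,255,0),1,cv2.LINE_AA,4)
b=cv2.resize(im[240:340,210:340],None,fx=3,fy=3)
cv2.imwrite("pics/roll.png",np.hstack([a,b]))
E
```

```text
measure [339.6 167.1  40. ] [364.1 170.8  62. ] [318.  148.2  62. ] [360.3 142.8  62. ] [348.7 152.1  62. ]
roll proj ctr48 [[269.8 272.5]] [[400.9 272.2]]
```

View pics/roll.png

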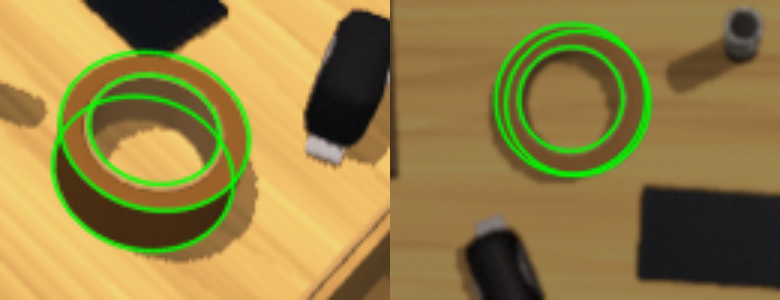

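```bash

python3 -m jog '[[-0.35,-1,2,-50,0,0,0.05],[-0.35,0,0,-50,0,0,0.05],[-0.35,0,0,-50,0,0,0],[-0.35,0,0,0,0,0,0]]' 45; python3 - <<'E'
from h import *
for n in("scene",):
    im=cams.grab_frame(n)[:,:,::-1];cv2.imwrite(f"pics/{n}8.png",im);cv2.imwrite("pics/scene8c.png",cv2.resize(im[130:330,300:520],None,fx=3,fy=3))
E
```

```text
clock: 17.1
ee_pos: [421.7, 124.5, 91.0]
orientation: [3.137, 0.006, 0.004]
wrist_force: [-0.9, 0.2, 0.0]
grip_width: 59.4
```

View pics/scene8c.png

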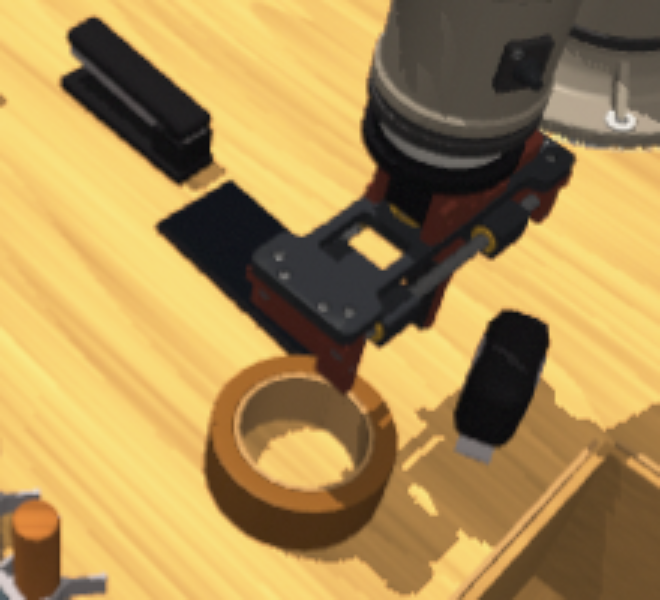

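```bash

python3 -m jog '[[-0.35,0,-2,-30,0,0,0],[-0.35,0,0,-30,0,0,0],[-0.35,0,0,-19,0,0,0],[-0.35,0,0,0,0,0,0],[1,0,0,0,0,0,0],[1,0,0,0,0,0,0],[1,0,0,0,0,0,0],[1,0,0,0,0,0,0],[1,0,0,0,0,0,0],[1,0,0,0,0,0,0]]' 50
```

```text
clock: 18.4
ee_pos: [423.3, 122.4, 14.8]
orientation: [-3.141, 0.001, 0.002]
wrist_force: [-1.2, 0.7, 6.4]
grip_width: 17.8
```

```bash

python3 -m jog '[[1,0,0,10,0,0,0],[1,0,0,20,0,0,0],[1,0,0,35,0,0,0],[1,0,0,40,0,0,0],[1,0,0,40,0,0,0],[1,0,0,30,0,0,0],[1,0,0,0,0,0,0]]' 55; python3 - <<'E'
from h import *
for n in("scene",):
    im=cams.grab_frame(n)[:,:,::-1];cv2.imwrite(f"pics/{n}9.png",im)
E
```

```text
clock: 19.27
ee_pos: [424.8, 123.0, 191.5]
orientation: [-3.138, -0.004, 0.002]
wrist_force: [-0.3, 0.7, -2.6]
grip_width: 18.0
```

View pics/scene9.png

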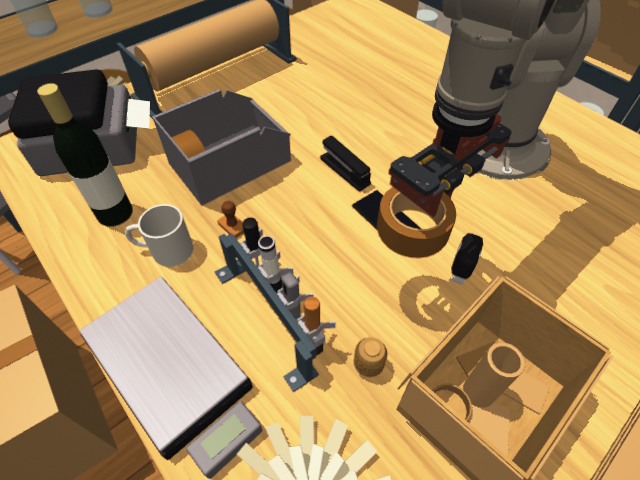

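The roll (415,222) is held level and clear of the bench. I'll carry it to the bin.

```bash

python3 -m jog '[[1,2,-20,0,0,0,0],[1,2,-40,0,0,0,0],[1,3,-45,0,0,0,0],[1,3,-45,0,0,0,0],[1,3,-45,0,0,0,0],[1,2,-45,0,0,0,0],[1,2,-45,0,0,0,0],[1,2,-45,0,0,0,0],[1,2,-45,0,0,0,-0.02],[1,0,-45,0,0,0,-0.03]]'; python3 -m jog '[[1,0,-35,0,0,0,0],[1,0,-20,0,0,0,0],[1,0,-3,0,0,0,0],[1,0,0,0,0,0,0]]';python3 - <<'E'
from h import *
for n in("scene",):
    im=cams.grab_frame(n)[:,:,::-1];cv2.imwrite(f"pics/{n}10.png",im);cv2.imwrite("pics/scene10c.png",cv2.resize(im[30:230,120:340],None,fx=3,fy=3))
E
```

```text
clock: 20.58
ee_pos: [443.7, -298.4, 187.8]
orientation: [-3.141, 0.003, -0.049]
wrist_force: [0.4, 1.0, -1.6]
grip_width: 18.3
clock: 21.08
ee_pos: [444.1, -354.5, 188.5]
orientation: [-3.14, 0.002, -0.048]
wrist_force: [0.4, 0.7, -2.2]
grip_width: 18.0
```

View pics/scene10c.png

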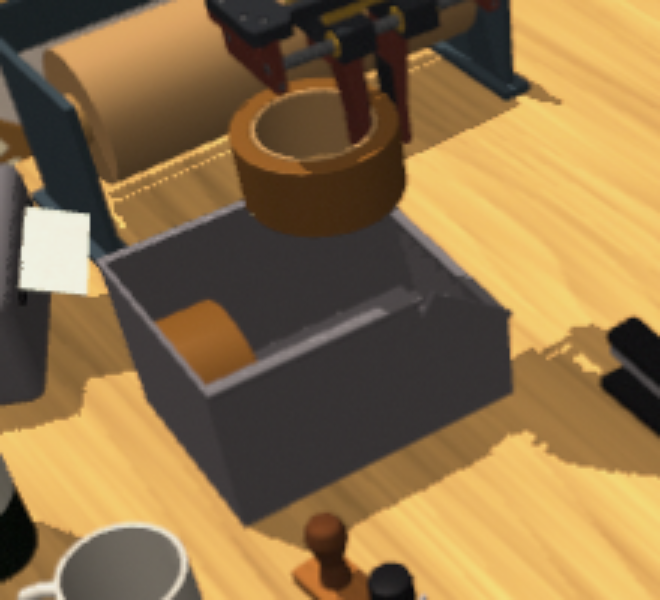

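```bash

python3 -m jog '[[1,1,-0.5,-25,0,0,0],[1,0,0,-30,0,0,0],[1,0,0,-30,0,0,0],[1,0,0,-30,0,0,0],[1,0,0,-25,0,0,0],[1,0,0,0,0,0,0]]'; python3 -m jog '[[0.35,0,0,0,0,0,0],[0.35,0,0,0,0,0,0],[0.35,0,0,0,0,0,0]]'; python3 -m jog '[[0.35,0,0,0,0,0,0],[0.35,0,0,20,0,0,0],[0.35,0,0,40,0,0,0],[0.35,0,0,50,0,0,0],[0.35,0,0,40,0,0,0],[0.35,0,60,0,0,0,0],[0.35,0,60,0,0,0,0],[0.35,0,60,0,0,0,0],[0.35,0,60,0,0,0,0],[0.35,0,0,0,0,0,0]]';python3 - <<'E'
from h import *
for n in("scene","top"):
    im=cams.grab_frame(n)[:,:,::-1];cv2.imwrite(f"pics/{n}11.png",im)
E
```

```text
clock: 21.88
ee_pos: [445.0, -353.8, 48.1]
orientation: [-3.139, 0.003, -0.046]
wrist_force: [-0.3, 0.3, -2.0]
grip_width: 18.0
clock: 22.25
ee_pos: [446.4, -356.4, 50.7]
orientation: [3.141, -0.002, -0.048]
wrist_force: [-0.1, -0.4, 0.8]
grip_width: 28.4
clock: 23.5
ee_pos: [446.1, -111.2, 200.3]
orientation: [-3.139, -0.0, -0.039]
wrist_force: [0.1, -0.3, 0.2]
grip_width: 28.5
```

View pics/scene11.png

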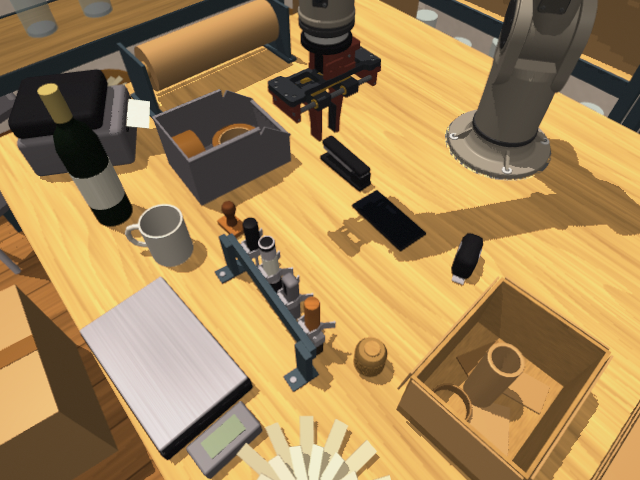

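View pics/top11.png

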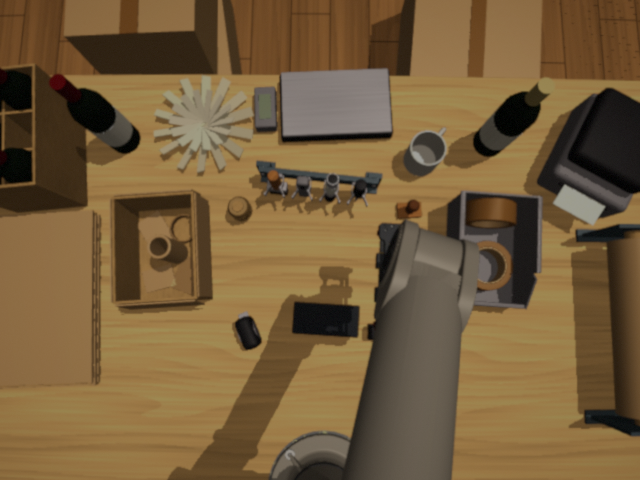

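Roll flat in the bin (top view 490,265), core in the carton (160,246), marker in the clip, and nothing else shifted. One last check covers the core's height and the marker.

```bash
python3 - <<'E'
from h import *
np.set_printoptions(precision=1,suppress=True)
im=cv2.imread("pics/scene11.png");t=cv2.imread("pics/top11.png")
a=cv2.resize(im[330:430,450:550],None,fx=4,fy=4);b=cv2.resize(t[225:275,135:185],None,fx=8,fy=8)
cv2.imwrite("pics/core.png",np.hstack([a,b]))
for n in("top","scene"):
    d=cv2.absdiff(cv2.imread(f"pics/{n}7.png"),cv2.imread(f"pics/{n}11.png")).max(2)
    print(n,"marker/core diffs",d[165:205,318:345].max() if n=="top" else (d[230:290,255:285].max(),d[340:410,470:530].max()))
E
```

```text
top marker/core diffs 7
scene marker/core diffs (np.uint8(9), np.uint8(70))
```

View pics/core.png

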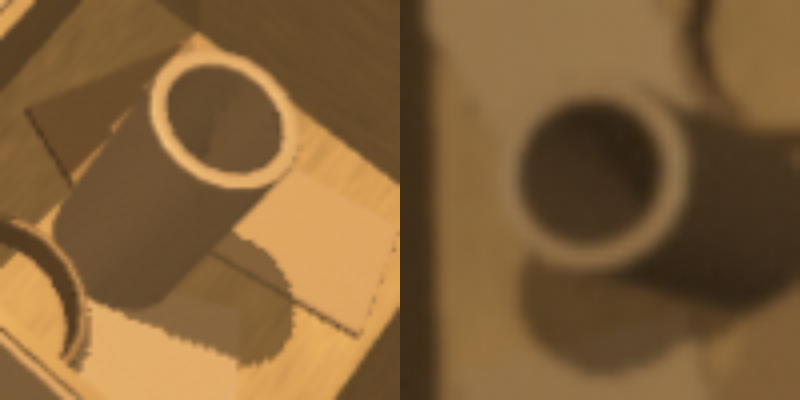

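```bash
python3 - <<'E'
from h import *
np.set_printoptions(precision=1,suppress=True)
print("core top",tri((450+223/4,330+122/4),(135+602/8,225+177/8)))
# stillness
import numpy as np
a=cams.grab_frame("scene").astype(int)
for _ in range(3): b=cams.grab_frame("scene").astype(int)
print(abs(a-b)[330:410,450:550].max(),abs(a-b)[90:200,160:290].max())
d=abs(b-cv2.imread("pics/scene7.png")[:,:,::-1].astype(int)).max(2)[335:415,460:535];print((d>25).sum())
E
```

```text
core top (array([502.4, 294.7,  78.5]), np.float64(97.83411716515428))
4 75
46
```

```bash
python3 - <<'E'
from h import *
np.set_printoptions(precision=1,suppress=True)
print("core top",tri((450+223/4,330+122/4),(135+202/8,225+177/8)))
a=cams.grab_frame("scene").astype(int)
for _ in range(4): b=cams.grab_frame("scene").astype(int)
d=abs(a-b).max(2);ys,xs=np.where(d>20);print(len(ys),(xs.min(),xs.max(),ys.min(),ys.max()) if len(ys) else "", d[110:180,170:265].max())
print(sensors.sense()["ee_pos"],sensors.sense()["clock"])
E
```

```text
core top (array([511. , 339.7, 129.5]), np.float64(2.9034879913772236))
1093 (np.int64(265), np.int64(637), np.int64(0), np.int64(259)) 4
[ 445.5 -116.8  199.6] 24.05
```

```bash
python3 - <<'E'
from h import *
print(order.hand_in())
E
```

```text
the job is handed in; nothing more can be done
None
```

All three items are where the task wants them and the job is handed in, at about 24 s of the 72 s allowed. No verdict is reported.

- **Marker:** it is in the empty clip. Both cameras put its top at about (650, -11, 160) mm, so it is upright to within about 2° and about 2 mm from my estimate of the seat's axis.
- **Core:** it stands in the carton, leaning slightly, with its top about 130 mm above the bench. That puts its centre at roughly 70 mm, under the 110 mm limit.
- **Roll:** it lies flat on the free floor of the bin and showed no movement between the last pictures.
- **Other things:** none looked shifted by eye; I did not measure them. The arm ended clear of everything.

**What disagreed:** my first fit put the clip seat about 16 mm too far back. Because of that I pushed the marker on against the back stop, up to 37 N at the wrist, before checking against the rail's front face showed it was already home. The wrist limit is 120 N, and the 40 N limit is for the arm or gripper body. I judged from the picture that the body was clear of the tools, though I couldn't measure that directly. Between the last pictures only the area around the arm changed, though the arm had been told to hold still.

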